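Get the peeler out of the blocked utensil drawer

TASK

I want to peel the apple and the lemon, but the pepper mill, the salt shaker and the spice jar block the drawer of the little wooden chest: first stand all three aside on the worktop, clear of the drawer's path, then pull the drawer well open and lay the peeler on the free half of the chopping board nearest the robot, lengthwise and fully on the board. Then push the drawer fully shut and put the pepper mill, salt shaker and spice jar back, each upright on exactly the spot where it stood at the start. Do not tip any of them over or shift the fruit.

Things in the scene. Friction and masses are not known exactly. Their poses are not given: they have to be found in the camera images.
- chest: low wooden utensil chest with one drawer and a clear top pane that shows its contents; 200 (x) x 260 (y) x 92 mm high, fixed. Origin: centre of its underside; x points to the back: the drawer front looks and slides out along -x (outer face of the shut front at x = -114 mm). The worktop to its left front (x from -330 to -80, y from 160 to 240 mm in its frame) is free.
- drawer (a joint): the chest's drawer: 0 = shut, 0.15 m = fully open (stop), sliding along the chest's -x; may start slightly ajar; about 2 N to move, stays put. Front panel 256 mm wide, 14 mm thick, from 16 to 80 mm above the worktop; behind it a compartment 125 mm deep (x) x 220 mm wide, floor 35 mm above the worktop, sides up to 65 mm, then a partition and a small rear compartment (odds and ends, leave them).
- drawer_handle (a point): middle of the drawer's dark horizontal bar handle: a bar 100 mm long along the chest's y, 10 mm thick, 58 mm above the worktop, 35 mm out from the drawer front (149 mm from the chest's origin when shut); moves with the drawer. Can be pinched from above with the fingers closing along the chest's x.
- peeler: vegetable peeler with a dark blue handle and a slim steel end, 170 (x) x 25 (y) x 18 mm high, origin: centre of its underside; lies in the drawer's front compartment, its long axis x roughly along the chest's y.
- chopping_board: rectangular pale wooden chopping board, 170 (x) x 240 (y) x 22 mm thick, lying on the worktop, fixed. Origin: centre of its underside; long side along its y. The apple and the lemon lie on its +x half, away from the robot; its -x half, nearest the robot, is free for the peeler.
- pepper_mill: tall brown wooden pepper mill, round, 58 mm across at the foot, 170 mm high; the round head (123 to 159 mm high) is 48 mm across. Stands in front of the drawer. Origin: centre of its underside, z along its axis.
- salt_shaker: small salt shaker with a grey cap and clear body with grey contents, round, 44 mm across, 90 mm high (cap, above 74 mm, 34 mm across). Stands in front of the drawer. Origin: centre of its underside, z along its axis.
- spice_jar: spice jar with a gold-brown cap and a clear, labelled body, round, 45 mm across, 107 mm high (the cap is the top 20 mm). Stands in front of the drawer. Origin: centre of its underside, z along its axis.
- apple: red and yellow apple, 72 mm across, 63 mm high, on the chopping board; not to be disturbed. Origin: its underside.
- lemon: yellow lemon, 76 (x) x 56 (y) x 55 mm high, on the chopping board; not to be disturbed. Origin: its underside.
Not all that is in view belongs to the job. Leave any red look-alike of the salt_shaker alone.

How it is judged (in metres and radians):
On the way, in this order (a step that is already met when the one before it is completed fails the run):
1. mill, shaker and jar all stand upright, clear of the still shut drawer's path: centre over 155 mm to either side of the chest's middle or over 285 mm in front of its origin ((x of pepper_mill in the frame of chest below -0.285 m or y of pepper_mill in the frame of chest above 0.155 m or y of pepper_mill in the frame of chest below -0.155 m) and (x of salt_shaker in the frame of chest below -0.285 m or y of salt_shaker in the frame of chest above 0.155 m or y of salt_shaker in the frame of chest below -0.155 m) and (x of spice_jar in the frame of chest below -0.285 m or y of spice_jar in the frame of chest above 0.155 m or y of spice_jar in the frame of chest below -0.155 m) and angle between each of pepper_mill, salt_shaker, spice_jar's own z axis and vertical below 0.15 rad and linear speed of each of pepper_mill, salt_shaker, spice_jar below 0.02 m/s and height (world z) of each of pepper_mill, salt_shaker, spice_jar below 0.03 m and value of joint drawer below 0.06 m), for 0.2 s.
2. the drawer is pulled open by more than 110 mm (value of joint drawer above 0.11 m), for 0.2 s.
3. the peeler lies released on the near half of the chopping board, lengthwise and fully on it (x of peeler in the frame of chopping_board between -0.073 and 0 m and y of peeler in the frame of chopping_board between -0.036 and 0.036 m and z of peeler in the frame of chopping_board between 0.015 and 0.036 m and angle between the x axis of peeler and the y axis of chopping_board, either way round below 0.2 rad and linear speed of peeler below 0.02 m/s and contact force between the fingers and peeler below 0.1 N), for 0.2 s.
At the end, for the whole second after the job is handed in: Drawer shut within 8 mm; mill, shaker and jar upright (0.15 rad), still, each within 15 mm of its starting spot; peeler released on the board's near half, lengthwise within 0.2 rad, its centre within 36 mm of the board's middle along the length and 0 to 73 mm nearer than it across (all of step 3 and value of joint drawer below 0.008 m and distance of each of pepper_mill, salt_shaker, spice_jar from where it was at the start of the episode below 0.015 m and angle between each of pepper_mill, salt_shaker, spice_jar's own z axis and vertical below 0.15 rad and linear speed of each of pepper_mill, salt_shaker, spice_jar below 0.02 m/s); the robot touches nothing.
It fails at once if the pepper mill is tipped over (angle between pepper_mill's own z axis and vertical above 0.5 rad).
It fails at once if the salt shaker is tipped over (angle between salt_shaker's own z axis and vertical above 0.5 rad).
It fails at once if the spice jar is tipped over (angle between spice_jar's own z axis and vertical above 0.5 rad).
It fails at once if the apple is shifted by more than 25 mm (distance of apple from where it was at the start of the episode above 0.025 m).
It fails at once if the lemon is shifted by more than 25 mm (distance of lemon from where it was at the start of the episode above 0.025 m).
It also fails if it takes over 131 s, if anything falls off the work surface, if the arm or the gripper's body presses on something with over 40 N, if the wrist force passes 120 N, or if a joint passes its speed limit or range.

ROBOT

A 6-joint arm with a two-finger parallel gripper is mounted at the origin on a cart in front of the work surface, level with it; the furniture and walls round the work are solid. World frame = base frame: x ahead of the robot, y to its left, z up, the work surface at z = 0. Lengths are in mm, angles in rad, forces in N, time in s.
With the tool pointing down it reaches from about 400 to 925 mm from the base axis. Payload 12.5 kg.
Tool frame: the origin (TCP) lies midway between the tips of the shut fingers; the grasp point (between the pads) lies 19 mm behind it; z points along the fingers, y is the line along which they close (so a half turn about z gives the same grasp; the last joint's range is limited). The gripper opens to 95 mm and grips with 3 to 60 N. Pads are 20 mm wide; open, the fingers measure 119 mm over their backs; the gripper's body (75 mm by 180 mm) begins 59 mm behind the grasp point.
Start: joints at [-1.23, 0.491, 1.559, -0, 1.092, -0.106], TCP at [270.075, -563.654, 214.661] pointing down, gripper open.
Joint ranges: [-3.1, 3.1], [-0.84, 2.19], [0.05, 2.79], [-1.13, 4.28], [0.06, 2.93], [-2.69, 2.69]. Speed limits (rad/s): [2.22, 2.22, 2.79, 3.14, 3.14, 3.14].

INTERFACE

Orientations are given as [roll, pitch, yaw] about the fixed x, y, z axes, in that order (R = Rz(yaw) Ry(pitch) Rx(roll)).
In Python, from cell import env gives the robot as it stands.
- The arm moves only by the tool arm_command, never from a script. Its argument "targets" is a list of rows, each a list of 5 numbers: the shift along the tool's x, y, z in mm, then the turn about the tool's z in degrees, then the opening, from 0 (shut) to 1 (fully open). In form: [[tx, ty, tz, roll, fingers], ...]. A call has 1 to 5 rows; each row is the pose to reach, as a shift and turn from the pose commanded when the call began, along the tool's axes at that moment; what a row does not reach only later rows make up. A row lasts 1/10 s, in which the tool goes at most 50 mm and 8.59 degrees, less where a joint would pass 70% of its speed; a pose out of reach is approached as far as the arm can. A call with a gripper value outside its range is refused whole. The fingers move at their own pace and stop on an object; the grip force is fixed at half the most. Time passes only in rows, so rows that repeat a pose let the fingers close. It gives the time, the measured TCP pose, the force, the opening and the grip force at its end, in the units of the state.
- env.state(): the state, without advancing time (a new reading comes with each control period).
- env.read_camera(name): name is "side" or "top" or "wrist"; returns a dict with "frame" (420x560x3 uint8, red, green, blue), "vertical_fov" (degrees; the focal length in pixels is half the picture's height over the tangent of half this angle, whatever the lens; pixels are square), "cx", "cy" (the principal point, pixels), "world_from_camera" (4x4, takes a point from camera to world coordinates); the wrist camera has in their place "hand_eye" (4x4, takes a point from camera to tool coordinates, whose origin is the TCP and whose axes are the flange's). Camera axes: x right, y down, z forward; pixel columns grow to the right and rows downward; lengths in mm; the calibration is good to about 2 mm. The wrist camera is an equidistant fisheye: a pixel r from the principal point sees the ray r / f radians off the axis. A picture is of the moment at which its call begins: read the wrist's pose just before it. There is no depth.
- env.job_done(): hands the job in; it is judged then, once.
The state is a dict: "t": time; "joints": joint angles; "qvel": joint speeds; "tau": joint torques, N m; "eef_pos": TCP position; "tcp_rot": TCP orientation; "ft_force": force on the tool from outside, world axes, zero at the start; "moment": the same for the moment, N m; "opening": opening from 0.0 (shut) to 1.0 (fully open); "grip_force": force on a finger pad.
Only numpy, scipy, OpenCV 4.12 (cv2) and the standard library are available. Lean on these libraries where they do the work, as an engineer would, in place of code of your own. Each camera call takes 0.05 s, during which the arm holds its last target. There are 200 camera calls.

## Working session

There is one attempt and no reset: what is moved stays moved. The work goes in short steps, Python scripts to look and compute and a tool call to move; the robot and the scene stay as the last step left them, time stands still between calls to the robot, and variables do not carry over. Pictures are saved under pics/ and viewed, at most 14 in all, crops included, and the job is handed in when it is done.

Besides the shell and the picture viewer there is one more tool, called as name([rows], argument=value, ...), one row to a line, values as JSON. arm_command: Moves the arm, as the interface text tells. Its arguments: {"type":"object","properties":{"targets":{"type":"array","items":{"type":"array","items":{"type":"number"}}}},"required":["targets"]}

```bash
ls; mkdir -p pics; cat > h.py <<'E'
import numpy as np, cv2
from cell import env
def grab(n,name):
    c=env.read_camera(n); cv2.imwrite('pics/%s.png'%name,c['frame'][:,:,::-1]); return c
def K(c): return c['frame'].shape[0]/2/np.tan(np.radians(c['vertical_fov'])/2)
def ray(c,u,v,T=None):
    f=K(c); x=(u-c['cx']); y=(v-c['cy'])
    if 'hand_eye' in c:
        r=np.hypot(x,y); th=r/f; s=np.sin(th)/max(r,1e-9); d=np.array([x*s,y*s,np.cos(th)])
    else: d=np.array([x/f,y/f,1])
    M=T@c['hand_eye'] if T is not None else c['world_from_camera']
    M=np.array(M); return M[:3,3],M[:3,:3]@d
def onz(c,u,v,z,T=None):
    o,d=ray(c,u,v,T); return o+d*(z-o[2])/d[2]
def tool():
    from scipy.spatial.transform import Rotation as R
    s=env.state(); T=np.eye(4); T[:3,:3]=R.from_euler('xyz',s['tcp_rot']).as_matrix(); T[:3,3]=s['eef_pos']; return T
def proj(c,p,T=None):
    M=np.array(T@c['hand_eye'] if T is not None else c['world_from_camera'])
    q=np.linalg.inv(M)@np.append(p,1); f=K(c)
    if 'hand_eye' in c:
        r=np.hypot(q[0],q[1]); th=np.arctan2(r,q[2]); return c['cx']+q[0]/r*th*f, c['cy']+q[1]/r*th*f
    return c['cx']+f*q[0]/q[2], c['cy']+f*q[1]/q[2]
E
python3 - <<'E'
from h import *
print(env.state())
for n in ('top','side'):
    c=grab(n,n+'0'); print(n,c['vertical_fov'],c['cx'],c['cy'],np.round(c['world_from_camera'],3))
E
```

```text
pics
{'t': 0.0, 'joints': array([-1.22958925e+00,  4.91547909e-01,  1.55947233e+00, -8.77523961e-06,
        1.09165750e+00, -1.05591542e-01]), 'qvel': array([ 0.0001666 , -0.00246439,  0.00127503, -0.00114976, -0.00180933,
       -0.00024003]), 'tau': array([-1.29781853e-03, -6.12647295e+01, -2.58179283e+01,  6.92218076e-02,
        4.82697668e-02, -1.38591836e-04]), 'eef_pos': array([ 269.99151126, -563.40411955,  214.06109853]), 'tcp_rot': array([-3.14051279e+00, -1.06623836e-04,  4.46802610e-01]), 'ft_force': array([0.28975145, 0.12109786, 0.15217029]), 'moment': array([-0.01711171, -0.00747554,  0.02996964]), 'grip_force': 0.0, 'opening': 0.9980654177835545}
top 54.720397006575624 278.8792916897361 213.30440182113645 [[ 7.00000e-03 -9.98000e-01  6.00000e-02  5.24474e+02]
 [-1.00000e+00 -8.00000e-03 -9.00000e-03 -1.64200e+01]
 [ 9.00000e-03 -6.00000e-02 -9.98000e-01  9.12830e+02]
 [ 0.00000e+00  0.00000e+00  0.00000e+00  1.00000e+00]]
side 48.042349850694194 284.6367935535486 212.20812828740898 [[-1.000000e+00 -1.700000e-02  2.400000e-02  5.480230e+02]
 [-2.700000e-02  8.660000e-01 -4.990000e-01  6.003030e+02]
 [-1.200000e-02 -4.990000e-01 -8.660000e-01  1.150825e+03]
 [ 0.000000e+00  0.000000e+00  0.000000e+00  1.000000e+00]]
```

View pics/top0.png

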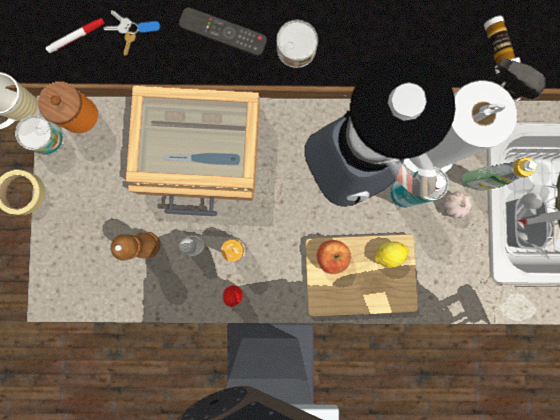

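View pics/side0.png

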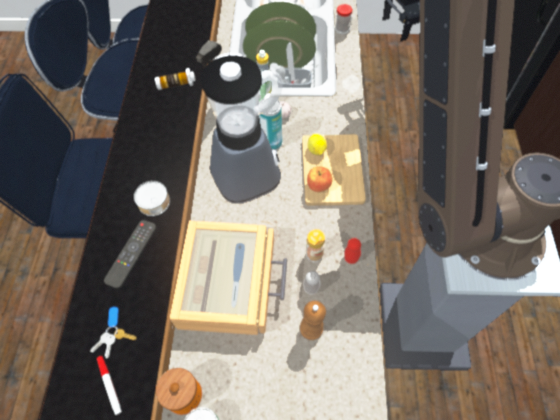

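Candidates: mill top (125,246); shaker grey cap (190,245) versus the red look-alike (232,296), which I leave alone; jar with gold cap (232,250). The chest's handle is at (190,208), the peeler at (203,158), and the board spans (307–417, 233–316). I'll check these in one close crop.

```bash
python3 - <<'E'
import cv2,numpy as np
t=cv2.imread('pics/top0.png'); s=cv2.imread('pics/side0.png')
a=cv2.resize(t[195:310,95:265],None,fx=4,fy=4,interpolation=cv2.INTER_CUBIC)   # 680x460
b=cv2.resize(s[220:345,170:370],None,fx=4,fy=4,interpolation=cv2.INTER_CUBIC)
cv2.imwrite('pics/ct.png',a);cv2.imwrite('pics/cs.png',b)
E
```

```text
(no output)
```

View pics/ct.png

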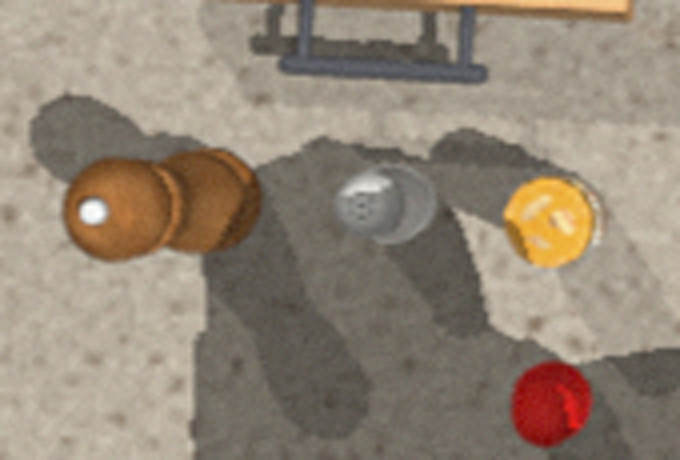

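View pics/cs.png

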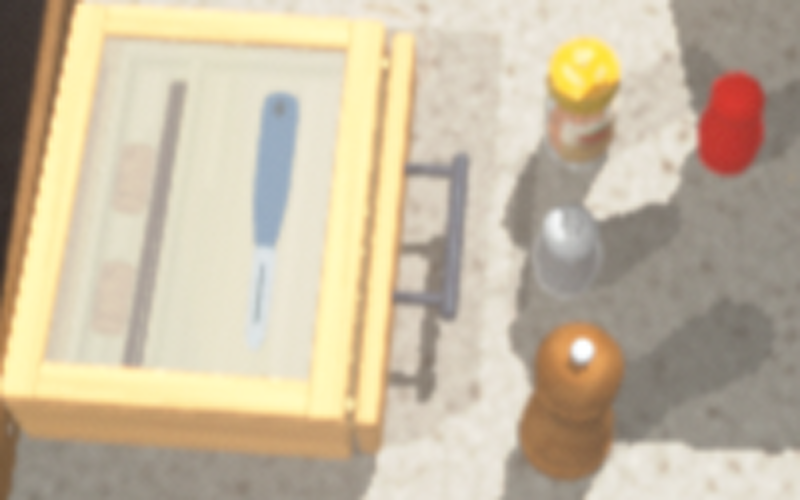

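The crops show the mill knob at top (118,248), the grey shaker cap at (186.5,246), the jar's gold cap at (232.5,250.5), the red look-alike at (232,296), and handle ends at (165.5,211.5) and (216.7,213.2). The drawer is slightly ajar.

```bash
python3 - <<'E'
from h import *
t=env.read_camera('top'); s=env.read_camera('side')
P=lambda *a: np.round(onz(*a),1)
for n,a,b,z in [('mill',(118,248),(315.5,307.5),168),('shaker',(186.5,246),(312.5,273.5),90),('jar',(232.5,250.5),(316.2,237),107),('red',(232.3,296),(354.5,244),90)]:
    print(n,P(t,*a,z),P(s,*b,z))
print('millhead',P(t,124.5,247.5,141))
h=[P(t,165.5,211.5,58),P(t,216.7,213.2,58)];print('handle',h,P(s,284.5,260,58),P(s,282.5,298,58))
print('chest top',[P(t,u,v,92) for u,v in ((134,87),(258,92),(255.5,187),(129,181))])
print('board',[P(t,u,v,22) for u,v in ((306,234),(415,234),(417.5,314),(308,316))])
print('peeler',P(t,165,157,47),P(t,240,158.5,50), 'side',P(s,240,245,50),P(s,234,306,47))
print('apple',P(t,334,256,55),'lemon',P(t,392,255,50))
h=env.read_camera('wrist')['hand_eye'];print(np.round(h,2))
E
```

```text
mill [503.6 269.6 168. ] [501.9 269.9 168. ]
shaker [506.3 162.   90. ] [505.  158.9  90. ]
jar [498.5  67.5 107. ] [496.3  68.6 107. ]
red [407.1  68.4  90. ] [400.   77.5  90. ]
millhead [503.8 267.8 141. ]
handle [array([577.7, 214.6,  58. ]), array([575. , 106.9,  58. ])] [574.4 110.5  58. ] [576.5 211.   58. ]
chest top [array([831.8, 276.2,  92. ]), array([824.,  21.,  92.]), array([626.9,  24.1,  92. ]), array([637.1, 280.7,  92. ])]
board [array([532.9, -84.3,  22. ]), array([ 534.6, -324.2,   22. ]), array([ 360.9, -327.3,   22. ]), array([355.4, -89.2,  22. ])]
peeler [695.8 221.4  47. ] [693.4  60.   50. ] side [691.2  67.   50. ] [694. 230.  47.]
apple [ 486.7 -140.9   55. ] lemon [ 489.4 -264.9   50. ]
[[   0.     -0.96   -0.28   78.64]
 [   1.      0.      0.     -0.32]
 [  -0.     -0.28    0.96 -170.02]
 [   0.      0.      0.      1.  ]]
```

arm_command([
  [30,-30,-10,-7,0.7],
  [60,-60,-20,-14,0.7],
  [90,-90,-30,-21,0.7],
  [120,-120,-40,-28,0.7],
  [150,-150,-40,-35,0.7],
])

```text
t: 0.75
eef_pos: [341.0, -362.3, 255.8]
tcp_rot: [3.14, 0.001, 1.062]
ft_force: [1.5, -1.3, -0.0]
opening: 0.709
grip_force: 0.0
```

```bash
cat >> h.py <<'E'
def rel(x,y,z,yaw=None):
    T=tool(); d=T[:3,:3].T@(np.array([x,y,z])-T[:3,3])
    y0=np.degrees(np.arctan2(T[1,0],T[0,0])); return np.round(np.append(d,0 if yaw is None else y0-yaw),1)
E
python3 -c "
from h import *
print(rel(430,-60,255,88.3),rel(505,160,255,88.3))"
```

```text
[307.4 -69.4   0.4 -27.4] [ 5.361e+02 -1.110e+02  1.000e-01 -2.740e+01]
```

arm_command([
  [45,-10,0,-6,0.7],
  [90,-20,0,-12,0.7],
  [135,-30,0,-18,0.7],
  [180,-40,0,-24,0.7],
  [220,-48,0,-27.4,0.7],
])

```text
t: 1.25
eef_pos: [406.8, -146.3, 254.8]
tcp_rot: [3.141, 0.0, 1.54]
ft_force: [1.1, 0.2, 0.5]
opening: 0.697
grip_force: 0.0
```

```bash
python3 -c "
from h import *
print(tool()[:3,3],env.state()['tcp_rot'],rel(505,160,240,88.3))"
```

```text
[ 406.81841587 -146.29313188  254.82785442] [3.14114771e+00 1.92038839e-04 1.54007693e+00] [ 3.092e+02  8.870e+01  1.480e+01 -1.000e-01]
```

arm_command([
  [45,14,0,0,0.7],
  [90,28,0,0,0.7],
  [135,42,0,0,0.7],
  [180,56,0,0,0.7],
  [220,66,0,0,0.7],
])

```text
t: 1.75
eef_pos: [480.8, 71.5, 254.7]
tcp_rot: [3.141, 0.0, 1.536]
ft_force: [0.3, 0.1, -0.9]
opening: 0.699
grip_force: 0.0
```

arm_command([
  [45,12,0,0,0.7],
  [89,22,0,0,0.7],
  [89,22,0,0,0.7],
  [89,22,0,0,0.7],
])

```text
t: 2.15
eef_pos: [505.2, 158.1, 254.2]
tcp_rot: [-3.141, 0.0, 1.538]
ft_force: [0.1, -0.6, -0.4]
opening: 0.699
grip_force: 0.0
```

```bash
python3 -c "
from h import *
T=tool();np.save('T1.npy',T);c=grab('wrist','w1')
print(T[:3,3],env.state()['tcp_rot'])
for p in ((505.5,160.5,90),(503,269.5,168),(497.5,68,107),(576.3,160.5,58)): print(np.round(proj(c,p,T)))
print(rel(505.5,160.5,34,88.3))"
```

```text
[505.15632663 158.11879048 254.20579465] [-3.14102859e+00  4.43016982e-04  1.53663014e+00]
[275. 190.]
[268.  76.]
[270. 276.]
[336. 182.]
[  3.4   0.4 220.4  -0.3]
```

View pics/w1.png

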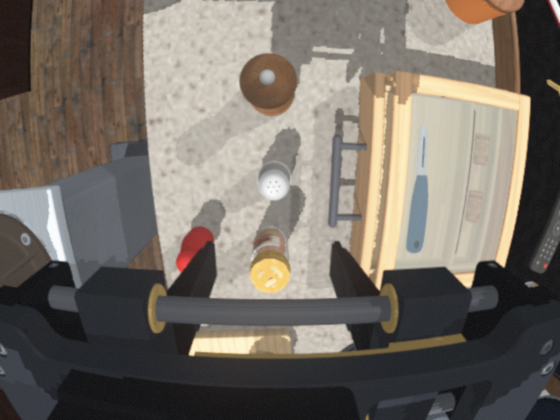

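The wrist view agrees with the estimates: shaker cap at (274,184), mill knob at (267,76), jar cap at (270,275), handle middle at (336,182). I'm descending on the shaker.

arm_command([
  [4,0,45,0,0.7],
  [4,0,90,0,0.7],
  [4,0,135,0,0.7],
  [4,0,180,0,0.7],
  [4,0,200,0,0.7],
])

```text
t: 2.7
eef_pos: [504.1, 159.6, 51.6]
tcp_rot: [-3.138, 0.001, 1.534]
ft_force: [0.0, -0.9, 0.2]
opening: 0.699
grip_force: 0.0
```

arm_command([
  [0,0,20,0,0.7],
  [0,0,20,0,0.4],
  [0,0,20,0,0.2],
  [0,0,20,0,0.2],
  [0,0,20,0,0.2],
])

```text
t: 3.2
eef_pos: [506.1, 161.2, 35.8]
tcp_rot: [3.14, -0.0, 1.536]
ft_force: [1.0, -0.1, 0.6]
opening: 0.422
grip_force: 2.8
```

arm_command([
  [0,0,0,0,0.2],
  [0,0,0,0,0.2],
])

```text
t: 3.4
eef_pos: [506.2, 161.4, 35.7]
tcp_rot: [3.14, -0.0, 1.536]
ft_force: [0.0, -1.6, 7.9]
opening: 0.41
grip_force: 30.3
```

arm_command([
  [0,0,-20,0,0.2],
  [0,0,-60,0,0.2],
  [0,0,-105,0,0.2],
  [0,0,-150,0,0.2],
  [0,0,-190,0,0.2],
])

```text
t: 3.9
eef_pos: [505.2, 161.4, 227.2]
tcp_rot: [3.14, -0.0, 1.536]
ft_force: [1.5, -0.2, -1.6]
opening: 0.406
grip_force: 29.6
```

arm_command([
  [40,21,0,0,0.2],
  [80,42,0,0,0.2],
  [120,63,0,0,0.2],
  [160,84,0,0,0.2],
  [196,103,0,0,0.2],
])

```text
t: 4.4
eef_pos: [615.7, 355.6, 224.7]
tcp_rot: [3.142, 0.0, 1.536]
ft_force: [0.2, 0.0, -1.9]
opening: 0.407
grip_force: 29.6
```

arm_command([
  [0,0,40,0,0.2],
  [0,0,85,0,0.2],
  [0,0,130,0,0.2],
  [0,0,165,0,0.2],
  [0,0,175,0,0.2],
])

```text
t: 4.9
eef_pos: [613.5, 352.9, 45.7]
tcp_rot: [-3.136, 0.003, 1.536]
ft_force: [0.8, -0.2, -1.2]
opening: 0.407
grip_force: 29.6
```

arm_command([
  [0,0,6,0,0.2],
  [0,0,12,0,0.2],
  [0,0,14,0,0.2],
  [0,0,14,0,0.2],
  [0,0,14,0,0.2],
])

```text
t: 5.4
eef_pos: [615.8, 353.9, 36.7]
tcp_rot: [3.14, -0.001, 1.536]
ft_force: [-0.6, 0.4, -1.1]
opening: 0.406
grip_force: 29.6
```

arm_command([
  [0,0,1,0,0.2],
  [0,0,1,0,0.7],
  [0,0,1,0,0.7],
  [0,0,1,0,0.7],
  [0,0,-20,0,0.7],
])

```text
t: 5.9
eef_pos: [614.1, 353.0, 53.2]
tcp_rot: [-3.137, 0.002, 1.536]
ft_force: [-0.4, 0.0, -1.1]
opening: 0.672
grip_force: 0.0
```

arm_command([
  [0,0,-40,0,0.7],
  [0,0,-85,0,0.7],
  [0,0,-130,0,0.7],
  [0,0,-170,0,0.7],
])

```text
t: 6.3
eef_pos: [615.3, 353.7, 228.1]
tcp_rot: [3.141, -0.0, 1.536]
ft_force: [0.2, 0.4, 0.4]
opening: 0.701
grip_force: 0.0
```

arm_command([
  [-45,-17,0,0,0.7],
  [-90,-34,0,0,0.7],
  [-135,-50,0,0,0.7],
  [-180,-67,0,0,0.7],
  [-225,-84,0,0,0.7],
])

```text
t: 6.8
eef_pos: [522.5, 130.2, 225.7]
tcp_rot: [3.141, 0.0, 1.536]
ft_force: [1.5, -0.8, -0.3]
opening: 0.699
grip_force: 0.0
```

arm_command([
  [-40,-15,0,0,0.7],
  [-65,-24,0,0,0.7],
  [-65,-24,0,0,0.7],
  [-65,-24,0,0,0.7],
])

```text
t: 7.2
eef_pos: [497.5, 67.4, 225.9]
tcp_rot: [3.141, -0.0, 1.535]
ft_force: [-0.6, 0.0, 0.2]
opening: 0.7
grip_force: 0.0
```

```bash
python3 -c "
from h import *
T=tool();c=grab('wrist','w2')
print(rel(497.5,68,41,88.3));print(np.round(proj(c,(497.5,68,107),T)))
t=grab('top','t2');f=t['frame'].astype(int)
# caps of jar and shaker via wrist orange mask
h=cv2.cvtColor(c['frame'],cv2.COLOR_RGB2HSV);m=cv2.inRange(h,(15,150,150),(32,255,255));n,l,st,ce=cv2.connectedComponentsWithStats(m)
print([(st[i],ce[i]) for i in range(1,n) if st[i,4]>150])
cv2.imwrite('pics/m2.png',np.hstack([cv2.resize(t['frame'][160:310,60:265,::-1],None,fx=2.2,fy=2.2),c['frame'][:330,150:400,::-1][:330]]))
"
```

```text
[  0.   -0.3 184.8  -0.3]
[274. 203.]
[]
```

View pics/m2.png

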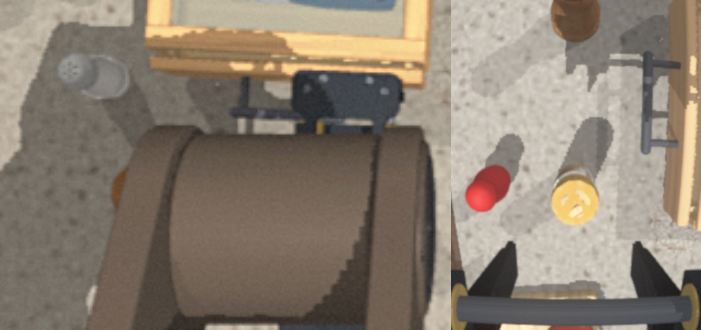

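The shaker stands upright at its parking spot, and the jar cap at wrist (275,201) matches its prediction. Picking the jar.

arm_command([
  [0,0,45,0,0.7],
  [0,0,90,0,0.7],
  [0,0,135,0,0.7],
  [0,0,170,0,0.7],
  [0,0,185,0,0.7],
])

```text
t: 7.8
eef_pos: [496.3, 68.7, 37.4]
tcp_rot: [-3.137, 0.0, 1.537]
ft_force: [-0.7, 0.5, 0.3]
opening: 0.696
grip_force: 0.0
```

arm_command([
  [0,0,0,0,0.7],
  [0,0,0,0,0.4],
  [0,0,0,0,0.2],
  [0,0,0,0,0.2],
  [0,0,0,0,0.2],
])

```text
t: 8.3
eef_pos: [497.8, 67.7, 41.5]
tcp_rot: [3.14, 0.0, 1.536]
ft_force: [0.8, 0.2, 4.2]
opening: 0.461
grip_force: 30.0
```

arm_command([
  [0,0,0,0,0.2],
  [0,0,0,0,0.2],
])

```text
t: 8.5
eef_pos: [497.9, 67.7, 41.4]
tcp_rot: [3.14, -0.0, 1.536]
ft_force: [-0.4, 1.2, 6.7]
opening: 0.459
grip_force: 30.0
```

arm_command([
  [0,0,-20,0,0.2],
  [0,0,-60,0,0.2],
  [0,0,-105,0,0.2],
  [0,0,-150,0,0.2],
  [0,0,-190,0,0.2],
])

```text
t: 9.0
eef_pos: [497.0, 67.6, 233.1]
tcp_rot: [3.141, 0.0, 1.536]
ft_force: [0.7, 0.6, -1.7]
opening: 0.462
grip_force: 30.0
```

arm_command([
  [45,-11,0,0,0.2],
  [90,-22,0,0,0.2],
  [135,-33,0,0,0.2],
  [180,-44,0,0,0.2],
  [225,-56,0,0,0.2],
])

```text
t: 9.5
eef_pos: [448.4, 296.1, 230.9]
tcp_rot: [3.141, -0.0, 1.536]
ft_force: [1.3, 0.3, -1.3]
opening: 0.462
grip_force: 30.0
```

arm_command([
  [40,-10,0,0,0.2],
  [65,-16,0,0,0.2],
  [65,-16,40,0,0.2],
  [65,-16,85,0,0.2],
  [65,-16,130,0,0.2],
])

```text
t: 10.0
eef_pos: [435.2, 360.2, 99.6]
tcp_rot: [3.14, -0.001, 1.537]
ft_force: [0.1, -0.6, -2.0]
opening: 0.457
grip_force: 30.0
```

arm_command([
  [0,0,30,0,0.2],
  [0,0,50,0,0.2],
  [0,0,58,0,0.2],
  [0,0,58,0,0.2],
  [0,0,58,0,0.2],
])

```text
t: 10.5
eef_pos: [435.8, 360.1, 43.2]
tcp_rot: [3.141, -0.0, 1.536]
ft_force: [0.5, -0.2, -0.3]
opening: 0.459
grip_force: 30.0
```

arm_command([
  [0,0,2,0,0.2],
  [0,0,2,0,0.7],
  [0,0,2,0,0.7],
  [0,0,2,0,0.7],
  [0,0,-20,0,0.7],
])

```text
t: 11.0
eef_pos: [434.6, 359.3, 61.0]
tcp_rot: [-3.138, 0.002, 1.536]
ft_force: [0.2, -0.1, 0.0]
opening: 0.691
grip_force: 0.0
```

arm_command([
  [0,0,-40,0,0.7],
  [0,0,-85,0,0.7],
  [0,0,-130,0,0.7],
  [0,0,-170,0,0.7],
])

```text
t: 11.4
eef_pos: [435.4, 359.9, 235.1]
tcp_rot: [3.141, -0.001, 1.536]
ft_force: [0.5, 0.5, -0.6]
opening: 0.699
grip_force: 0.0
```

arm_command([
  [-35,28,0,0,0.7],
  [-70,56,0,0,0.7],
  [-88,70,0,0,0.7],
  [-88,70,0,0,0.7],
  [-88,70,0,0,0.7],
])

```text
t: 11.9
eef_pos: [502.2, 269.5, 232.6]
tcp_rot: [-3.141, -0.0, 1.535]
ft_force: [0.4, -0.1, 0.2]
opening: 0.702
grip_force: 0.0
```

```bash
python3 -c "
from h import *
T=tool();c=grab('wrist','w3')
print(rel(503,269.5,122,88.3));print(np.round(proj(c,(503,269.5,168),T)),np.round(proj(c,(435.8,360,107),T)))"
```

```text
[ -0.5   1.2 110.6  -0.3]
[276. 223.] [198. 109.]
```

View pics/w3.png

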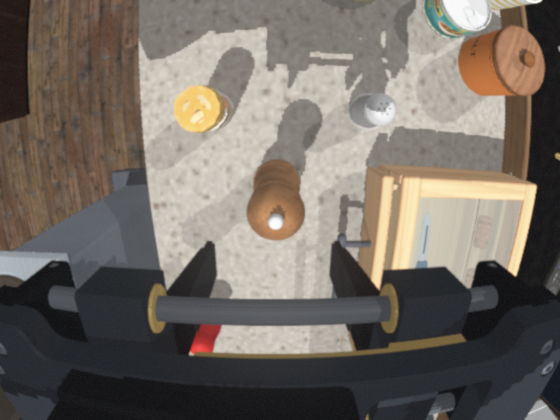

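The mill knob is at (276,220), as predicted. The jar at (197,108) and the shaker at (375,110) both stand upright, with room between them for the mill.

arm_command([
  [0,1,45,0,0.7],
  [0,1,90,0,0.7],
  [0,1,110,0,0.7],
  [0,1,110,0,0.7],
  [0,1,110,0,0.4],
])

```text
t: 12.45
eef_pos: [503.2, 270.4, 123.2]
tcp_rot: [3.141, -0.0, 1.537]
ft_force: [-0.1, 0.8, -0.4]
opening: 0.658
grip_force: 0.0
```

arm_command([
  [0,0,0,0,0.2],
  [0,0,0,0,0.2],
  [0,0,0,0,0.2],
  [0,0,0,0,0.2],
  [0,0,0,0,0.2],
])

```text
t: 12.95
eef_pos: [504.1, 269.9, 124.0]
tcp_rot: [3.139, -0.001, 1.536]
ft_force: [0.1, 0.4, 7.9]
opening: 0.498
grip_force: 30.0
```

arm_command([
  [0,0,-15,0,0.2],
  [0,0,-40,0,0.2],
  [30,7,-40,0,0.2],
  [60,13,-40,0,0.2],
  [88,19,-40,0,0.2],
])

```text
t: 13.45
eef_pos: [525.7, 357.8, 163.3]
tcp_rot: [3.141, -0.0, 1.535]
ft_force: [0.6, -0.4, -1.4]
opening: 0.496
grip_force: 30.0
```

arm_command([
  [0,0,15,0,0.2],
  [0,0,30,0,0.2],
  [0,0,38,0,0.2],
  [0,0,38,0,0.2],
  [0,0,38,0,0.2],
])

```text
t: 13.95
eef_pos: [525.6, 356.7, 125.0]
tcp_rot: [3.141, -0.0, 1.536]
ft_force: [-0.7, 0.7, -1.3]
opening: 0.497
grip_force: 30.0
```

arm_command([
  [0,0,1,0,0.2],
  [0,0,1,0,0.7],
  [0,0,1,0,0.7],
  [0,0,1,0,0.7],
  [0,0,-40,0,0.7],
])

```text
t: 14.45
eef_pos: [523.7, 355.8, 160.7]
tcp_rot: [-3.134, 0.004, 1.536]
ft_force: [-0.2, 0.5, -0.7]
opening: 0.696
grip_force: 0.0
```

arm_command([
  [0,0,-40,0,0.7],
  [0,0,-60,0,0.5],
  [-45,13,-60,0,0.35],
  [-90,26,-60,0,0.35],
  [-135,39,-60,0,0.35],
])

```text
t: 14.95
eef_pos: [559.8, 219.3, 225.0]
tcp_rot: [3.141, -0.0, 1.537]
ft_force: [0.2, -0.2, -0.3]
opening: 0.416
grip_force: 0.0
```

arm_command([
  [-40,12,0,0,0.35],
  [-60,18,0,0,0.35],
  [-60,18,0,0,0.35],
  [-60,18,0,0,0.35],
])

```text
t: 15.35
eef_pos: [575.6, 160.0, 224.7]
tcp_rot: [3.141, -0.0, 1.535]
ft_force: [0.6, 0.7, -0.6]
opening: 0.351
grip_force: 0.0
```

```bash
python3 -c "
from h import *
T=tool();c=grab('wrist','w4')
print(T[:3,3]);print(np.round(proj(c,(576.3,160.5,58),T)),np.round(proj(c,(525.6,357,168),T)))
for u in (60,120,180,240,300):
  pass
"
```

```text
[575.60063652 159.95544491 224.74264867]
[275. 191.] [196. -33.]
```

View pics/w4.png

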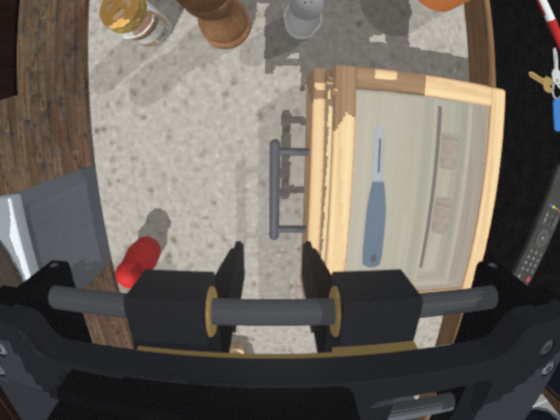

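The handle bar is at (275,190), centred under the gripper as predicted, and all three pieces stand upright at the top of the picture. I'm descending on the handle.

arm_command([
  [0,0,45,0,0.35],
  [0,0,90,0,0.35],
  [0,0,130,0,0.35],
  [0,0,165,0,0.35],
  [0,0,184,0,0.35],
])

```text
t: 15.9
eef_pos: [574.1, 161.3, 37.8]
tcp_rot: [-3.138, 0.001, 1.538]
ft_force: [0.5, -0.4, 0.4]
opening: 0.35
grip_force: 0.0
```

arm_command([
  [0,0,0,0,0.35],
  [0,0,0,0,0.2],
  [0,0,0,0,0],
  [0,0,0,0,0],
  [0,0,0,0,0],
])

```text
t: 16.4
eef_pos: [576.2, 160.2, 41.9]
tcp_rot: [3.139, -0.001, 1.536]
ft_force: [0.4, 0.5, 4.3]
opening: 0.108
grip_force: 30.0
```

arm_command([
  [0,0,0,0,0],
  [0,-10,0,0,0],
  [0,-25,0,0,0],
  [0,-40,0,0,0],
  [0,-55,0,0,0],
])

```text
t: 16.9
eef_pos: [521.2, 162.7, 41.8]
tcp_rot: [3.137, -0.002, 1.535]
ft_force: [2.4, 8.7, 5.7]
opening: 0.104
grip_force: 30.0
```

arm_command([
  [0,-20,0,0,0],
  [0,-40,0,0,0],
  [0,-60,0,0,0],
  [0,-75,0,0,0],
  [0,-84,0,0,0],
])

```text
t: 17.4
eef_pos: [437.2, 166.4, 41.8]
tcp_rot: [3.137, -0.003, 1.535]
ft_force: [3.0, 17.6, 5.4]
opening: 0.111
grip_force: 30.0
```

arm_command([
  [0,0,0,0,0],
  [0,0,0,0,0.35],
  [0,0,0,0,0.35],
  [0,0,0,0,0.35],
])

```text
t: 17.8
eef_pos: [436.4, 164.6, 40.7]
tcp_rot: [-3.141, 0.0, 1.536]
ft_force: [-0.4, 0.4, -0.8]
opening: 0.299
grip_force: 0.0
```

arm_command([
  [0,0,-40,0,0.35],
  [0,0,-85,0,0.5],
  [0,0,-130,0,0.6],
  [0,0,-170,0,0.6],
])

```text
t: 18.2
eef_pos: [436.4, 164.5, 212.7]
tcp_rot: [3.141, 0.0, 1.535]
ft_force: [1.3, 0.8, -0.8]
opening: 0.545
grip_force: 0.0
```

arm_command([
  [-3,40,0,0,0.6],
  [-6,85,0,0,0.6],
  [-10,118,0,0,0.6],
  [-10,118,0,0,0.6],
  [-10,118,0,0,0.6],
])

```text
t: 18.7
eef_pos: [553.9, 150.2, 209.8]
tcp_rot: [-3.14, 0.0, 1.535]
ft_force: [-1.6, -1.1, -0.6]
opening: 0.602
grip_force: 0.0
```

```bash
python3 -c "
from h import *
T=tool();np.save('T5.npy',T);c=grab('wrist','w5');print(T[:3,3]);np.save('c5.npy',c,allow_pickle=True)"
```

```text
[553.91287256 150.1740061  209.81104357]
```

View pics/w5.png

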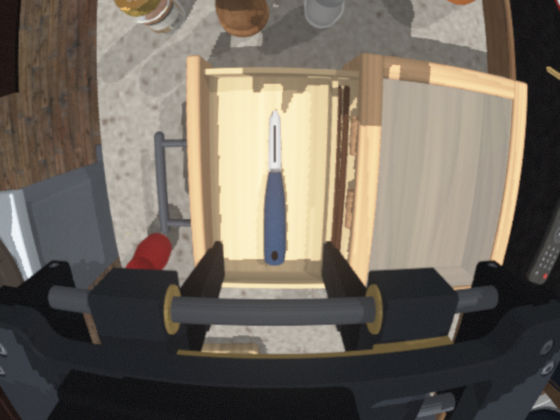

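The drawer is open. The peeler lies along the picture's columns, from (275,112) to (275,264), aligned with the tool.

```bash
python3 -c "
from h import *
T=np.load('T5.npy');c=np.load('c5.npy',allow_pickle=True).item()
a=onz(c,275.5,112,42,T);b=onz(c,275,264,50,T);print(a,b,(a+b)/2,np.hypot(*(a-b)[:2]))
m=(a+b)/2;print(rel(m[0],m[1]-12,39,88.3))"
```

```text
[557.57370725 234.0207314   42.        ] [551.51123749  68.5637626   50.        ] [554.54247237 151.292247    46.        ] 165.56799830587258
[-11.    1.8 171.1  -0.3]
```

arm_command([
  [-11,1,40,0,0.55],
  [-11,1,80,0,0.55],
  [-11,1,120,0,0.55],
  [-11,1,145,0,0.55],
  [-11,1,155,0,0.55],
])

```text
t: 19.25
eef_pos: [553.0, 139.7, 53.7]
tcp_rot: [-3.138, 0.001, 1.536]
ft_force: [0.4, 0.8, 0.1]
opening: 0.55
grip_force: 0.0
```

arm_command([
  [0,0,6,0,0.55],
  [0,0,11,0,0.55],
  [0,0,15,0,0.55],
  [0,0,15,0,0.55],
])

```text
t: 19.65
eef_pos: [555.0, 139.7, 41.0]
tcp_rot: [3.141, -0.0, 1.536]
ft_force: [0.1, 0.3, 0.4]
opening: 0.549
grip_force: 0.0
```

arm_command([
  [0,0,0,0,0.3],
  [0,0,0,0,0.1],
  [0,0,0,0,0],
  [0,0,0,0,0],
  [0,0,0,0,0],
])

```text
t: 20.15
eef_pos: [555.0, 139.6, 40.8]
tcp_rot: [3.141, 0.0, 1.536]
ft_force: [-0.2, -0.8, 2.1]
opening: 0.257
grip_force: 30.0
```

arm_command([
  [0,0,-30,0,0],
  [0,0,-70,0,0],
  [0,0,-110,0,0],
  [0,0,-140,0,0],
])

```text
t: 20.55
eef_pos: [555.0, 139.7, 182.9]
tcp_rot: [3.14, -0.0, 1.536]
ft_force: [0.5, 0.5, -1.0]
opening: 0.259
grip_force: 30.0
```

arm_command([
  [-40,-15,0,0,0],
  [-80,-31,0,0,0],
  [-120,-46,0,0,0],
  [-160,-61,0,0,0],
  [-200,-76,0,-1,0],
])

```text
t: 21.05
eef_pos: [471.0, -58.8, 180.7]
tcp_rot: [3.141, 0.0, 1.554]
ft_force: [0.7, -0.4, -0.9]
opening: 0.259
grip_force: 30.0
```

arm_command([
  [-40,-16,0,-1,0],
  [-80,-31,0,-1,0],
  [-120,-46,0,-1,0],
  [-163,-62,0,-1,0],
  [-163,-62,0,-1,0],
])

```text
t: 21.55
eef_pos: [405.6, -223.4, 180.7]
tcp_rot: [3.141, 0.001, 1.566]
ft_force: [-0.0, 0.6, -0.7]
opening: 0.264
grip_force: 30.0
```

```bash
python3 -c "
from h import *
T=tool();c=grab('wrist','w6');print(T[:3,3],env.state()['tcp_rot']);np.save('T6.npy',T);np.save('c6.npy',c,allow_pickle=True)
s=env.read_camera('side')['frame'][90:340,150:400,::-1]
cv2.imwrite('pics/m6.png',np.hstack([c['frame'][:,:,::-1],cv2.copyMakeBorder(s,0,170,0,0,cv2.BORDER_CONSTANT)])[:,:800])"
```

```text
[ 405.64966102 -223.36390211  180.65325812] [-3.14155756e+00  1.20454022e-04  1.56647092e+00]
```

View pics/m6.png

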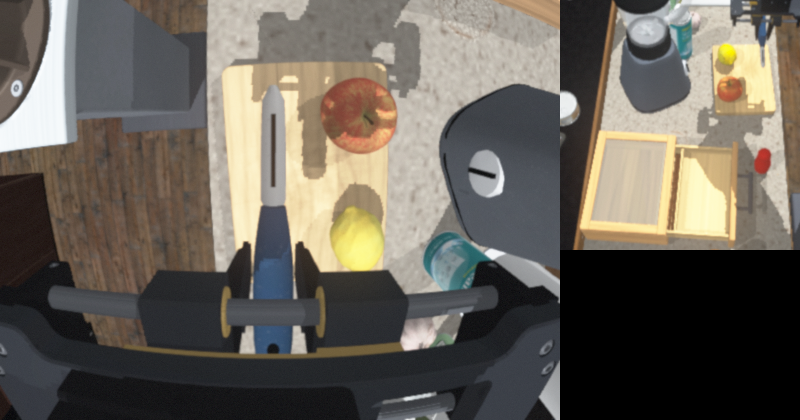

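The peeler is held straight, with its tip at (275,88). The board's far edge runs from (224,68) to (386,65), the apple is at (359,116) and the lemon at (357,238).

```bash
python3 -c "
from h import *
T=np.load('T6.npy');c=np.load('c6.npy',allow_pickle=True).item()
print(onz(c,224,69,22,T),onz(c,386,66,22,T),onz(c,234,250,22,T),'tip',onz(c,275,88,T[2,3]+8,T),'apple near',onz(c,321,112,54,T),'lemon',onz(c,331,238,50,T))"
```

```text
[355.7840256  -94.52798338  22.        ] [521.01484127 -87.07768144  22.        ] [ 360.77363772 -287.34280402   22.        ] tip [ 405.45024422 -129.51019797  188.65325812] apple near [ 447.87498408 -139.45022896   54.        ] lemon [ 462.19177851 -262.52755467   50.        ]
```

arm_command([
  [2,0,40,-1,0],
  [2,0,80,-1,0],
  [2,0,115,-1,0],
  [2,0,135,-1,0],
  [2,0,143,-1,0],
])

```text
t: 22.15
eef_pos: [407.0, -215.8, 36.0]
tcp_rot: [-3.139, -0.002, 1.59]
ft_force: [0.5, 1.1, -0.1]
opening: 0.257
grip_force: 30.0
```

arm_command([
  [0,0,5,0,0],
  [0,0,9,0,0],
  [0,0,9,0,0],
  [0,0,9,0,0],
])

```text
t: 22.55
eef_pos: [407.4, -217.6, 29.3]
tcp_rot: [3.141, 0.001, 1.588]
ft_force: [0.3, 0.4, -1.0]
opening: 0.261
grip_force: 30.0
```

Lower 1 mm, release and rise.

arm_command([
  [0,0,1,0,0],
  [0,0,1,0,0.2],
  [0,0,1,0,0.4],
  [0,0,1,0,0.4],
  [0,0,1,0,0.4],
])

```text
t: 23.05
eef_pos: [407.1, -217.5, 27.7]
tcp_rot: [3.141, 0.0, 1.588]
ft_force: [-0.3, 0.2, 0.3]
opening: 0.393
grip_force: 0.0
```

arm_command([
  [0,0,-15,0,0.4],
  [0,0,-50,0,0.4],
  [0,0,-95,0,0.4],
  [0,0,-140,0,0.4],
  [0,0,-180,0,0.4],
])

```text
t: 23.55
eef_pos: [406.9, -217.3, 209.9]
tcp_rot: [3.141, 0.001, 1.588]
ft_force: [0.5, -0.6, 0.1]
opening: 0.401
grip_force: 0.0
```

```bash
python3 -c "
from h import *
T=tool();c=grab('wrist','w7');print(T[:3,3],env.state()['tcp_rot'],rel(436.4,164.5,212,88.0));np.save('T7.npy',T);np.save('c7.npy',c,allow_pickle=True)"
```

```text
[ 406.9044705  -217.29566019  209.90683208] [3.13477215 0.00523106 1.5883935 ] [382.4  34.5   1.4   3. ]
```

View pics/w7.png

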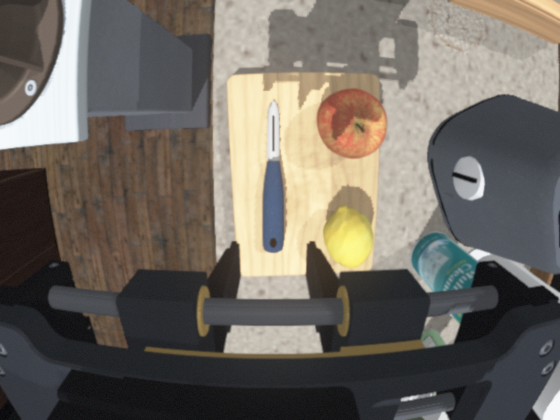

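The peeler lies straight on the near half of the board, from (275,101) to (272,252), with the board spanning rows 75–276 and the fruit untouched. Back to the handle.

arm_command([
  [45,4,0,1,0.35],
  [90,8,0,2,0.35],
  [135,12,0,3,0.35],
  [180,16,0,3,0.35],
  [225,20,0,3,0.35],
])

```text
t: 24.1
eef_pos: [422.9, 9.6, 207.6]
tcp_rot: [3.141, 0.0, 1.535]
ft_force: [0.6, -0.6, 0.4]
opening: 0.351
grip_force: 0.0
```

arm_command([
  [45,7,0,0,0.35],
  [90,14,0,0,0.35],
  [135,21,0,0,0.35],
  [157,23,0,0,0.35],
  [157,23,0,0,0.35],
])

```text
t: 24.6
eef_pos: [451.6, 166.3, 207.1]
tcp_rot: [-3.141, -0.0, 1.539]
ft_force: [-0.9, -0.1, -0.8]
opening: 0.352
grip_force: 0.0
```

```bash
python3 -c "
from h import *
print(rel(436.4,164.5,41,88.0))"
```

```text
[ -2.3 -15.1 166.1   0.2]
```

arm_command([
  [-2,-15,40,0,0.35],
  [-2,-15,80,0,0.35],
  [-2,-15,120,0,0.35],
  [-2,-15,150,0,0.35],
  [-2,-15,163,0,0.35],
])

```text
t: 25.1
eef_pos: [435.4, 161.3, 42.2]
tcp_rot: [-3.138, 0.001, 1.535]
ft_force: [-0.5, 0.3, 0.1]
opening: 0.348
grip_force: 0.0
```

arm_command([
  [0,0,0,0,0.35],
  [0,0,0,0,0.1],
  [0,0,0,0,0],
  [0,0,0,0,0],
  [0,0,0,0,0],
])

```text
t: 25.6
eef_pos: [436.9, 162.5, 45.4]
tcp_rot: [3.14, -0.0, 1.536]
ft_force: [-0.4, -1.7, 6.3]
opening: 0.111
grip_force: 30.0
```

arm_command([
  [0,20,0,0,0],
  [0,45,0,0,0],
  [0,70,0,0,0],
  [1,95,0,0,0],
  [1,115,0,0,0],
])

```text
t: 26.1
eef_pos: [552.3, 157.3, 45.4]
tcp_rot: [-3.141, 0.003, 1.536]
ft_force: [-3.0, -18.0, 8.9]
opening: 0.107
grip_force: 30.0
```

arm_command([
  [2,10,0,0,0],
  [3,18,0,0,0],
  [3,24,0,0,0],
  [3,27,0,0,0],
  [3,27,0,0,0],
])

```text
t: 26.6
eef_pos: [579.1, 159.2, 45.2]
tcp_rot: [3.141, 0.002, 1.536]
ft_force: [0.5, -18.5, 4.4]
opening: 0.105
grip_force: 30.1
```

arm_command([
  [0,2,0,0,0],
  [0,3,0,0,0],
  [0,3,0,0,0],
])

```text
t: 26.9
eef_pos: [581.5, 159.1, 45.2]
tcp_rot: [-3.141, 0.003, 1.536]
ft_force: [-1.3, -18.0, 6.3]
opening: 0.108
grip_force: 30.1
```

arm_command([
  [0,1,0,0,0],
  [0,2,0,0,0],
  [0,2,0,0,0],
])

```text
t: 27.2
eef_pos: [581.8, 159.3, 45.2]
tcp_rot: [-3.137, 0.003, 1.536]
ft_force: [-8.9, -16.6, 10.3]
opening: 0.109
grip_force: 29.9
```

arm_command([
  [0,1,0,0,0],
  [0,2,0,0,0],
  [0,2,0,0,0],
])

```text
t: 27.5
eef_pos: [581.8, 159.2, 45.1]
tcp_rot: [-3.133, 0.004, 1.536]
ft_force: [-18.9, -15.5, 16.3]
opening: 0.104
grip_force: 29.9
```

arm_command([
  [0,1,0,0,0],
  [0,2,0,0,0],
  [0,2,0,0,0],
])

```text
t: 27.8
eef_pos: [581.8, 159.3, 45.0]
tcp_rot: [-3.129, 0.004, 1.537]
ft_force: [-27.8, -15.0, 23.4]
opening: 0.108
grip_force: 29.9
```

It stops at 581.8 with the force rising, so the drawer is shut. I'll relax, release and rise.

arm_command([
  [2,-5,0,0,0],
  [2,-5,0,0,0.2],
  [2,-5,0,0,0.35],
  [2,-5,0,0,0.35],
])

```text
t: 28.2
eef_pos: [582.9, 163.5, 44.8]
tcp_rot: [3.141, -0.0, 1.536]
ft_force: [-0.8, -0.3, -0.5]
opening: 0.303
grip_force: 0.0
```

arm_command([
  [0,0,-40,0,0.35],
  [0,0,-85,0,0.5],
  [0,0,-130,0,0.7],
  [0,0,-170,0,0.7],
  [0,0,-185,0,0.7],
])

```text
t: 28.7
eef_pos: [583.7, 163.9, 234.0]
tcp_rot: [3.136, -0.001, 1.536]
ft_force: [-0.1, -1.5, 0.5]
opening: 0.628
grip_force: 0.0
```

```bash
python3 -c "
from h import *
print(tool()[:3,3],rel(525.6,356.8,225,88.0))"
```

```text
[583.72386877 163.88983744 233.99605923] [190.8 -64.8   8.9   0. ]
```

arm_command([
  [45,-15,0,0,0.7],
  [90,-30,0,0,0.7],
  [135,-45,0,0,0.7],
  [180,-60,0,0,0.7],
  [191,-65,0,0,0.7],
])

```text
t: 29.2
eef_pos: [522.7, 360.5, 229.5]
tcp_rot: [-3.142, -0.001, 1.539]
ft_force: [0.5, -0.1, -0.1]
opening: 0.702
grip_force: 0.0
```

arm_command([
  [0,0,0,0,0.7],
  [0,0,0,0,0.7],
])

```text
t: 29.4
eef_pos: [524.6, 355.8, 229.5]
tcp_rot: [-3.142, 0.0, 1.536]
ft_force: [-0.4, 0.6, -0.2]
opening: 0.697
grip_force: 0.0
```

```bash
python3 -c "
from h import *
T=tool();c=grab('wrist','w8');t=grab('top','t8')
print(T[:3,3],rel(525.6,356.8,124,88.0),np.round(proj(c,(525.6,356.8,168),T)),np.round(proj(t,(581,157,58))))
a=c['frame'][:330,150:450,::-1];b=cv2.resize(t['frame'][60:280,100:300,::-1],None,fx=1.5,fy=1.5)
cv2.imwrite('pics/m8.png',np.hstack([a,b]))"
```

```text
[524.60531015 355.83546783 229.47703177] [ 1.700e+00  5.000e-01  1.057e+02 -1.000e-01] [276. 223.] [193. 210.]
```

View pics/m8.png

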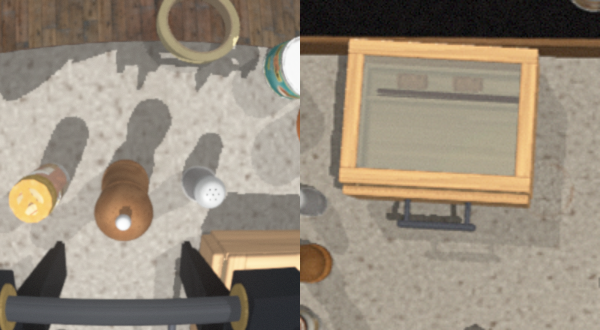

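The drawer is shut and the mill knob is at wrist (274,222), as predicted. Next I grasp the mill and return it.

arm_command([
  [1,1,40,0,0.7],
  [1,1,80,0,0.7],
  [1,1,100,0,0.7],
  [1,1,105,0,0.7],
  [1,1,105,0,0.7],
])

```text
t: 30.0
eef_pos: [526.0, 356.6, 124.5]
tcp_rot: [-3.141, 0.0, 1.534]
ft_force: [0.5, -0.5, 0.1]
opening: 0.703
grip_force: 0.0
```

arm_command([
  [0,0,0,0,0.4],
  [0,0,0,0,0.2],
  [0,0,0,0,0.2],
  [0,0,0,0,0.2],
  [0,0,0,0,0.2],
])

```text
t: 30.5
eef_pos: [525.8, 357.8, 125.7]
tcp_rot: [3.14, -0.001, 1.536]
ft_force: [-0.9, 0.2, 6.8]
opening: 0.492
grip_force: 30.0
```

```bash
python3 -c "
from h import *
print(tool()[:3,3],env.state()['grip_force'],rel(504,269.8,124,88.0))"
```

```text
[525.81649014 357.80305701 125.69806232] 30.0011817086488 [-88.7 -18.7   1.6   0. ]
```

arm_command([
  [0,0,-15,0,0.2],
  [0,0,-40,0,0.2],
  [-30,-7,-40,0,0.2],
  [-60,-13,-40,0,0.2],
  [-88,-19,-40,0,0.2],
])

```text
t: 31.0
eef_pos: [502.7, 269.3, 164.7]
tcp_rot: [3.142, 0.0, 1.536]
ft_force: [0.1, -1.5, -0.8]
opening: 0.5
grip_force: 30.0
```

arm_command([
  [0,0,15,0,0.2],
  [0,0,30,0,0.2],
  [0,0,38,0,0.2],
  [0,0,38,0,0.2],
  [0,0,38,0,0.2],
])

```text
t: 31.5
eef_pos: [503.4, 270.4, 126.8]
tcp_rot: [3.142, 0.0, 1.536]
ft_force: [0.3, -0.5, -2.1]
opening: 0.498
grip_force: 30.0
```

arm_command([
  [0,0,1,0,0.2],
  [0,0,1,0,0.7],
  [0,0,1,0,0.7],
  [0,0,1,0,0.7],
  [0,0,-30,0,0.7],
])

```text
t: 32.0
eef_pos: [502.0, 269.6, 154.2]
tcp_rot: [-3.136, 0.002, 1.536]
ft_force: [-1.3, -0.3, 0.2]
opening: 0.695
grip_force: 0.0
```

arm_command([
  [0,0,-40,0,0.7],
  [0,0,-70,0,0.7],
  [30,37,-70,0,0.7],
  [60,74,-70,0,0.7],
  [87,109,-70,0,0.7],
])

```text
t: 32.5
eef_pos: [616.7, 354.5, 227.5]
tcp_rot: [3.14, -0.001, 1.536]
ft_force: [-0.0, -1.1, 1.0]
opening: 0.699
grip_force: 0.0
```

arm_command([
  [0,0,0,0,0.7],
  [0,0,0,0,0.7],
])

```text
t: 32.7
eef_pos: [615.3, 353.5, 225.5]
tcp_rot: [-3.14, 0.001, 1.536]
ft_force: [0.8, -0.6, -0.1]
opening: 0.701
grip_force: 0.0
```

```bash
python3 -c "
from h import *
print(tool()[:3,3],rel(615.5,353.9,36,88.0))"
```

```text
[615.25962713 353.47609497 225.54055281] [  0.6   0.5 189.5   0. ]
```

arm_command([
  [0,0,45,0,0.7],
  [0,0,90,0,0.7],
  [0,0,135,0,0.7],
  [0,0,170,0,0.7],
  [0,0,189,0,0.7],
])

```text
t: 33.2
eef_pos: [613.4, 352.1, 35.1]
tcp_rot: [-3.138, 0.002, 1.536]
ft_force: [-0.3, 0.7, 0.3]
opening: 0.699
grip_force: 0.0
```

arm_command([
  [0,0,0,0,0.7],
  [0,0,0,0,0.4],
  [0,0,0,0,0.2],
  [0,0,0,0,0.2],
  [0,0,0,0,0.2],
])

```text
t: 33.7
eef_pos: [615.6, 353.5, 38.8]
tcp_rot: [3.14, -0.001, 1.536]
ft_force: [-0.1, -0.4, 0.7]
opening: 0.421
grip_force: 0.0
```

arm_command([
  [0,0,0,0,0.2],
  [0,0,0,0,0.2],
])

```text
t: 33.9
eef_pos: [615.7, 353.5, 38.6]
tcp_rot: [3.14, -0.001, 1.536]
ft_force: [-0.5, -0.8, 6.4]
opening: 0.398
grip_force: 30.2
```

```bash
python3 -c "
from h import *
print(tool()[:3,3],env.state()['grip_force'],rel(506,161.4,36,88.0))"
```

```text
[615.73192057 353.53605892  38.63912291] 30.158709971874487 [-195.9 -103.     2.4   -0. ]
```

arm_command([
  [0,0,-20,0,0.2],
  [0,0,-60,0,0.2],
  [0,0,-105,0,0.2],
  [0,0,-150,0,0.2],
  [0,0,-190,0,0.2],
])

```text
t: 34.4
eef_pos: [615.2, 353.3, 229.9]
tcp_rot: [3.141, -0.0, 1.536]
ft_force: [0.1, 0.1, -0.9]
opening: 0.403
grip_force: 29.6
```

arm_command([
  [-40,-21,0,0,0.2],
  [-80,-42,0,0,0.2],
  [-120,-63,0,0,0.2],
  [-160,-84,0,0,0.2],
  [-196,-103,0,0,0.2],
])

```text
t: 34.9
eef_pos: [504.1, 159.6, 227.6]
tcp_rot: [-3.141, 0.0, 1.536]
ft_force: [0.9, -0.4, -0.9]
opening: 0.401
grip_force: 29.6
```

arm_command([
  [0,0,40,0,0.2],
  [0,0,85,0,0.2],
  [0,0,130,0,0.2],
  [0,0,165,0,0.2],
  [0,0,175,0,0.2],
])

```text
t: 35.4
eef_pos: [504.0, 160.7, 49.7]
tcp_rot: [-3.137, 0.001, 1.536]
ft_force: [-0.0, -0.3, -0.4]
opening: 0.396
grip_force: 29.6
```

arm_command([
  [0,0,6,0,0.2],
  [0,0,12,0,0.2],
  [0,0,13,0,0.2],
  [0,0,13,0,0.2],
  [0,0,13,0,0.2],
])

```text
t: 35.9
eef_pos: [505.9, 161.2, 40.5]
tcp_rot: [3.14, -0.0, 1.536]
ft_force: [-0.8, 0.9, -1.2]
opening: 0.401
grip_force: 29.6
```

arm_command([
  [0,0,2,0,0.2],
  [0,0,2,0,0.2],
  [0,0,2,0,0.7],
  [0,0,2,0,0.7],
  [0,0,2,0,0.7],
])

```text
t: 36.4
eef_pos: [505.6, 161.1, 37.7]
tcp_rot: [3.141, 0.0, 1.536]
ft_force: [-0.6, -0.5, -1.2]
opening: 0.593
grip_force: 0.0
```

arm_command([
  [0,0,-20,0,0.7],
  [0,0,-60,0,0.7],
  [0,0,-105,0,0.7],
  [0,0,-150,0,0.7],
  [0,0,-190,0,0.7],
])

```text
t: 36.9
eef_pos: [505.4, 161.1, 229.9]
tcp_rot: [3.141, -0.0, 1.536]
ft_force: [0.3, -0.9, 0.6]
opening: 0.698
grip_force: 0.0
```

arm_command([
  [40,-16,0,0,0.7],
  [80,-31,0,0,0.7],
  [120,-47,0,0,0.7],
  [160,-63,0,0,0.7],
  [196,-77,0,0,0.7],
])

```text
t: 37.4
eef_pos: [434.5, 361.4, 227.6]
tcp_rot: [3.142, 0.0, 1.536]
ft_force: [0.9, -0.7, -0.1]
opening: 0.7
grip_force: 0.0
```

arm_command([
  [0,0,0,0,0.7],
  [0,0,0,0,0.7],
])

```text
t: 37.6
eef_pos: [435.0, 360.0, 227.3]
tcp_rot: [-3.141, 0.001, 1.538]
ft_force: [-0.5, 0.2, -0.2]
opening: 0.702
grip_force: 0.0
```

```bash
python3 -c "
from h import *
print(tool()[:3,3],rel(435.6,360,42,88.0))"
```

```text
[434.982135   360.04305893 227.29357756] [1.000e-01 7.000e-01 1.853e+02 1.000e-01]
```

arm_command([
  [0,0,45,0,0.7],
  [0,0,90,0,0.7],
  [0,0,135,0,0.7],
  [0,0,170,0,0.7],
  [0,0,185,0,0.7],
])

```text
t: 38.1
eef_pos: [435.0, 357.5, 39.5]
tcp_rot: [-3.138, 0.003, 1.534]
ft_force: [0.2, 0.2, -0.4]
opening: 0.696
grip_force: 0.0
```

arm_command([
  [0,0,0,0,0.7],
  [0,0,0,0,0.4],
  [0,0,0,0,0.2],
  [0,0,0,0,0.2],
  [0,0,0,0,0.2],
])

```text
t: 38.6
eef_pos: [435.8, 359.8, 43.6]
tcp_rot: [3.14, -0.001, 1.536]
ft_force: [-0.3, -0.5, 4.8]
opening: 0.46
grip_force: 30.0
```

arm_command([
  [0,0,0,0,0.2],
  [0,0,0,0,0.2],
])

```text
t: 38.8
eef_pos: [435.8, 359.8, 43.6]
tcp_rot: [3.14, -0.001, 1.536]
ft_force: [-0.6, -2.2, 7.7]
opening: 0.462
grip_force: 30.0
```

```bash
python3 -c "
from h import *
print(tool()[:3,3],env.state()['grip_force'],rel(497.7,67.7,42,88.0))"
```

```text
[435.83784839 359.84952975  43.62421816] 29.986205640016124 [-289.8   72.     1.5    0. ]
```

arm_command([
  [0,0,-20,0,0.2],
  [0,0,-60,0,0.2],
  [0,0,-105,0,0.2],
  [0,0,-150,0,0.2],
  [0,0,-190,0,0.2],
])

```text
t: 39.3
eef_pos: [435.2, 359.6, 235.2]
tcp_rot: [3.14, -0.001, 1.536]
ft_force: [0.5, -0.1, -1.3]
opening: 0.461
grip_force: 30.0
```

arm_command([
  [-45,11,0,0,0.2],
  [-90,22,0,0,0.2],
  [-135,33,0,0,0.2],
  [-180,44,0,0,0.2],
  [-225,56,0,0,0.2],
])

```text
t: 39.8
eef_pos: [483.4, 131.1, 233.0]
tcp_rot: [3.141, -0.0, 1.536]
ft_force: [0.9, 0.9, -0.8]
opening: 0.461
grip_force: 30.0
```

arm_command([
  [-40,10,0,0,0.2],
  [-65,16,0,0,0.2],
  [-65,16,40,0,0.2],
  [-65,16,85,0,0.2],
  [-65,16,130,0,0.2],
])

```text
t: 40.3
eef_pos: [497.4, 67.0, 101.9]
tcp_rot: [3.139, 0.0, 1.535]
ft_force: [0.6, -0.1, -1.6]
opening: 0.463
grip_force: 30.0
```

arm_command([
  [0,0,30,0,0.2],
  [0,0,50,0,0.2],
  [0,0,58,0,0.2],
  [0,0,58,0,0.2],
  [0,0,58,0,0.2],
])

```text
t: 40.8
eef_pos: [497.7, 67.4, 45.3]
tcp_rot: [3.141, 0.0, 1.536]
ft_force: [-0.6, -0.6, -1.0]
opening: 0.462
grip_force: 30.0
```

Lower 2 mm, release, rise and back away towards −y for a clear view.

arm_command([
  [0,0,2,0,0.2],
  [0,0,2,0,0.2],
  [0,0,2,0,0.7],
  [0,0,2,0,0.7],
  [0,0,2,0,0.7],
])

```text
t: 41.3
eef_pos: [497.4, 67.3, 42.8]
tcp_rot: [3.141, 0.0, 1.536]
ft_force: [0.4, -0.1, -0.3]
opening: 0.655
grip_force: 0.0
```

arm_command([
  [0,0,-20,0,0.7],
  [0,0,-60,0,0.7],
  [0,0,-105,0,0.7],
  [0,0,-150,0,0.7],
  [0,0,-190,0,0.7],
])

```text
t: 41.8
eef_pos: [497.1, 67.3, 235.0]
tcp_rot: [3.14, 0.0, 1.536]
ft_force: [0.3, 0.4, 0.2]
opening: 0.696
grip_force: 0.0
```

arm_command([
  [-45,-15,-10,0,0.7],
  [-90,-30,-20,0,0.7],
  [-135,-45,-30,0,0.7],
  [-180,-60,-40,0,0.7],
  [-220,-75,-40,0,0.7],
])

```text
t: 42.3
eef_pos: [414.0, -151.8, 273.9]
tcp_rot: [3.139, 0.001, 1.536]
ft_force: [1.5, -1.1, -0.4]
opening: 0.701
grip_force: 0.0
```

arm_command([
  [-45,-5,0,0,0.7],
  [-90,-10,0,0,0.7],
  [-135,-15,0,0,0.7],
  [-180,-20,0,0,0.7],
  [-220,-20,0,0,0.7],
])

```text
t: 42.8
eef_pos: [386.0, -371.1, 272.7]
tcp_rot: [3.142, 0.0, 1.535]
ft_force: [0.7, -0.5, -0.1]
opening: 0.699
grip_force: 0.0
```

```bash
python3 -c "
from h import *
t=grab('top','t9');s=grab('side','s9')
a=cv2.resize(t['frame'][140:320,90:430,::-1],None,fx=1.6,fy=1.6);cv2.imwrite('pics/m9.png',a);
b=cv2.imread('pics/top0.png')[195:310,95:265].astype(int);d=np.abs(b-t['frame'][195:310,95:265,::-1]).sum(2)
print((d>60).sum(),tool()[:3,3])
A=cv2.imread('pics/top0.png');B=cv2.imread('pics/t9.png')
for n,(u,v) in dict(mill=(124,247),shaker=(187,246),jar=(232,250)).items():
  r=cv2.matchTemplate(B[v-30:v+30,u-30:u+30],A[v-13:v+14,u-13:u+14],cv2.TM_CCOEFF_NORMED);_,m,_,l=cv2.minMaxLoc(r);print(n,m,l[0]-17,l[1]-17)
"
```

```text
7238 [ 386.28829636 -373.00922681  272.0813165 ]
mill 0.9246587753295898 0 1
shaker 0.6373254656791687 1 2
jar 0.631295919418335 0 1
```

View pics/m9.png

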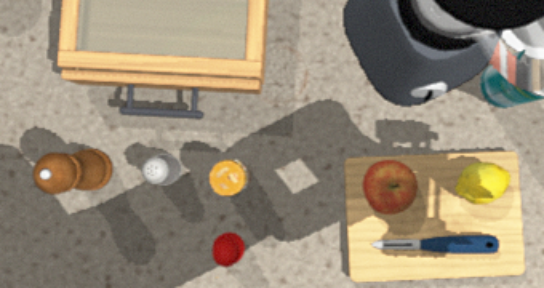

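The final view shows all three pieces upright and within about 2 px (4 mm) of their first places. The drawer is shut, the peeler lies along the board's near half, and the fruit is unmoved. Handing in.

```bash
python3 -c "
from h import *
print(env.job_done())"
```

```text
the job is handed in; nothing more can be done
None
```

I finished and handed in the job without getting a verdict back. In the last camera view the peeler lies lengthwise on the board's near half and the drawer is shut. The mill, shaker and jar stand upright within about 4 mm of their starting spots, and the fruit has not moved.

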